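# Refit the strainer in the plaster trap

## Robot

A 6-joint arm with a two-finger parallel gripper is mounted at the origin on the work surface. World frame = base frame: x ahead of the robot, y to its left, z up, the work surface at z = 0. Lengths are in m, angles in rad, forces in N, time in s.
With the tool pointing down it reaches from about 0.4 to 0.925 m from the base axis. Payload 12.5 kg.
Tool frame: the origin (TCP) lies at the very end of the fingers, on their centre line; the grasp point (between the pads) lies 19 mm behind it (arm.hold_point_z is the distance from the TCP to the grasp point, in m); z points along the fingers, y is the line along which they close (so a half turn about z gives the same grasp; the last joint's range is limited). The gripper opens to 95 mm and grips with 3 to 60 N. Pads are 20 mm wide; open, the fingers measure 119 mm over their backs; the gripper's body (75 mm by 180 mm) begins 59 mm behind the grasp point.
Start: joints at [1.028, 0.491, 1.559, -0, 1.092, -0.106], TCP at [0.264, 0.566, 0.215] pointing down, gripper open.
Joint ranges: [-3.1, 3.1], [-0.84, 2.19], [0.05, 2.79], [-1.13, 4.28], [0.06, 2.93], [-2.69, 2.69]. Speed limits (rad/s): [2.22, 2.22, 2.79, 3.14, 3.14, 3.14].

## Interface

Orientations are given as a unit quaternion [x, y, z, w].
In Python, from workcell import readout, vision, workorder, arm gives the robot as it stands.
- The arm moves only by the shell command python3 -m crank 'ROWS' [OPENING] [FORCE]. ROWS is JSON, a list of rows, each a list of 2 entries, a list of its own where there are three numbers: the shift along the world's x, y, z in cm, then the turn about the world's z in rad. In form: [[[x, y, z], roll], ...]. A call has 1 to 20 rows; each row shifts and turns the commanded pose from where the row before left it; what a row does not reach is not made up. A row lasts 1/10 s, in which the tool goes at most 50 mm and 8.59 degrees, less where a joint would pass 70% of its speed; a pose out of reach is approached as far as the arm can. A call is refused whole if a number of a shift passes 5 or a number of a turn 0.15, either way. A call with a gripper value outside its range is refused whole. OPENING is the closure, from 0 (fully open) to 1 (shut), set as the call begins (- or left out, the last holds). The fingers move at their own pace and stop on an object; FORCE is the grip in N (left out, the last holds). Time passes only in rows, so rows that do not move let the fingers close. It gives the time, the measured TCP pose, the force, the opening and the grip force at its end, in the units of the state.
- readout.get_obs(): the state, without advancing time (a new reading comes with each control period).
- vision.grab_frame(name): name is "side" or "top" or "wrist"; returns a dict with "img" (420x560x3 uint8, blue, green, red), "fov_y" (degrees; the focal length in pixels is half the picture's height over the tangent of half this angle, whatever the lens; pixels are square), "cx", "cy" (the principal point, pixels), "pose" (4x4, takes a point from camera to world coordinates). Camera axes: x right, y down, z forward; pixel columns grow to the right and rows downward; lengths in m; the calibration is good to about 2 mm. A picture is of the moment at which its call begins. There is no depth.
- workorder.close_job(): hands the job in; it is judged then, once.
The state is a dict: "time_s": time; "qpos": joint angles; "dq": joint speeds; "effort": joint torques, N m; "tcp_pos": TCP position; "orientation": TCP orientation; "force": force on the tool from outside, world axes, zero at the start; "moment": the same for the moment, N m; "finger_gap": opening from 0.0 (shut) to 1.0 (fully open); "grip_force": force on a finger pad.
Only numpy, scipy, OpenCV 4.12 (cv2) and the standard library are available. Lean on these libraries where they do the work, as an engineer would, in place of code of your own. Each camera call takes 0.05 s, during which the arm holds its last target. There are 200 camera calls.

## Task

Put the perforated strainer plate with the blue grip back into the plaster trap: it is longer than the opening, so tip it, feed one end well under a blue lip, let the other end down past the opposite lip and centre it. Leave it released, lying flat on the inner ledges with both ends caught under the lips. Leave the solid dark grey plate with the orange grip where it lies.

Things in the scene. Friction and masses are not known exactly. Their poses are not given: they have to be found in the camera images.
- trap: fixed open-topped white box, 268 (its x) x 134 (its y) x 88 mm high, origin at the centre of its underside, z up. Inside, 260 x 126 mm, a level aluminium ledge runs all round, its top 45 mm above the origin, 60 mm wide at each x end and 25 mm wide along each side; below it is an open basin. Its two ends are alike. Blue lips: see trap_mouth.
- trap_mouth (a point): centre of the trap's opening, level with its top, 88 mm above the trap's origin, same axes. At each x end a blue lip, 5 mm thick, overhangs the inside by 50 mm: the opening is 160 mm along x (lip edges at x = +-80) and 126 mm along y, but under the lips the cavity reaches x = +-130. The lips' undersides are 38 mm above the ledge.
- strainer: loose aluminium plate with black round holes, 190 (its x) x 100 (its y) x 5 mm, about 0.3 kg, flat on the bench; origin at the centre of its underside, z up. From its middle stands a rigid blue grip, 14 mm thick along x (pinch it across this), 32 mm wide along y, top 65 mm above the origin. Centred in the trap, each end is 15 mm under its lip. Ends alike.
- blank: bystander: loose solid dark grey plate of the same size and shape as the strainer but without holes and with an orange grip; origin at the centre of its underside. To be left where it lies.

How it is judged:
By the outcome, as a careful person would: the job done as asked, in the order asked, and still so for the second after the job is handed in, with the robot touching nothing.
It also fails if it takes over 48 s, if anything falls off the work surface, if the arm or the gripper's body presses on something with over 40 N, if the wrist force passes 120 N, or if a joint passes its speed limit or range.

## Working session

There is one attempt and no reset: what is moved stays moved. The work goes in short steps, Python scripts to look and compute and a shell command to move; the robot and the scene stay as the last step left them, time stands still between calls to the robot, and variables do not carry over. Pictures are saved under pics/ and viewed, at most 10 in all, crops included, and the job is handed in when it is done.

```bash
mkdir -p pics; cat > h.py <<'E'
import numpy as np, cv2
from workcell import readout, vision, workorder, arm
def grab(n,save=None):
    f=vision.grab_frame(n)
    if save: cv2.imwrite('pics/'+save,f['img'])
    return f
def cast(f,px,z):
    """pixels -> world points on plane z"""
    h=f['img'].shape[0]; fl=h/2/np.tan(np.radians(f['fov_y']/2)); P=np.array(f['pose'])
    px=np.atleast_2d(px).astype(float)
    d=np.c_[(px-[f['cx'],f['cy']])/fl,np.ones(len(px))]@P[:3,:3].T
    return P[:3,3]+d*((z-P[2,3])/d[:,2:])
E
python3 - <<'E'
from h import *
a=grab('top','a.png');b=grab('side');
cv2.imwrite('pics/b.png',b['img'])
for f in(a,b): print(np.round(f['pose'],3).tolist(),f['fov_y'])
o=readout.get_obs();print(o)
E
```

```text
[[-0.016, -0.988, 0.155, 0.354], [-1.0, 0.019, 0.018, -0.024], [-0.02, -0.155, -0.988, 0.993], [0.0, 0.0, 0.0, 1.0]] 57.4133243782426
[[0.791, -0.486, 0.371, 0.182], [-0.612, -0.628, 0.482, -0.426], [-0.001, -0.608, -0.794, 0.756], [0.0, 0.0, 0.0, 1.0]] 56.50435728448151
{'time_s': 0.1, 'qpos': array([ 1.02840249e+00,  4.91494787e-01,  1.55937651e+00, -2.15055529e-05,
        1.09170122e+00, -1.05605840e-01]), 'dq': array([-0.00071302, -0.00082756, -0.00319127, -0.00017888, -0.00080445,
        0.00191855]), 'effort': array([ 1.16191775e-03, -6.13621473e+01, -2.58609760e+01,  6.92876684e-02,
        4.69959551e-02, -6.89618969e-05]), 'tcp_pos': array([0.26427306, 0.56614713, 0.21412711]), 'orientation': array([ 2.16657182e-01,  9.76247625e-01, -4.67474129e-04, -1.46930587e-04]), 'force': array([ 0.62433381,  0.33766466, -0.50971987]), 'moment': array([0.01206618, 0.01723671, 0.01445563]), 'grip_force': 0.0, 'finger_gap': 1.0000702173788074}
```

View pics/a.png

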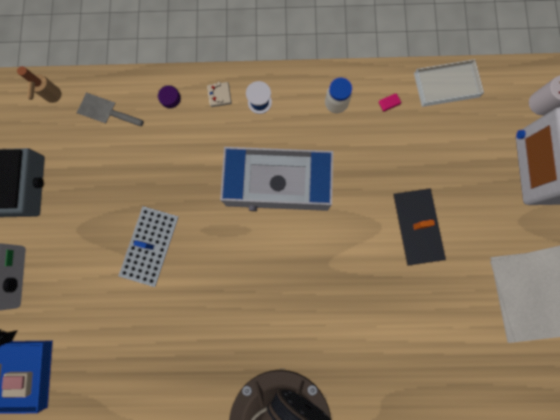

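View pics/b.png

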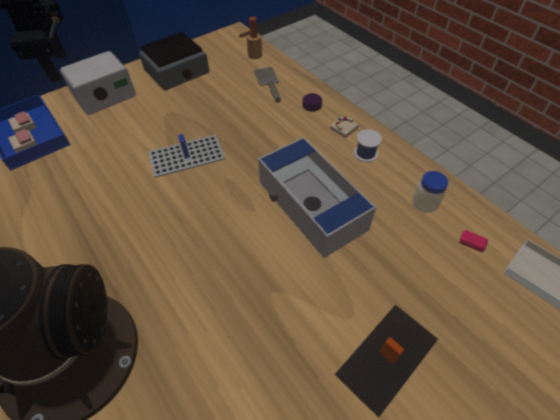

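Top view: the strainer is at about (148,246) with its long axis steep, the trap mouth at (277,178) with blue lips at (234,175) and (320,177), and the blank at (420,226). The side view confirms this and shows the trap clear around its top.

```bash
python3 - <<'E'
from h import *
f=grab('top');im=f['img'];hsv=cv2.cvtColor(im,cv2.COLOR_BGR2HSV)
blue=cv2.inRange(hsv,(100,120,50),(130,255,255))
n,l,s,c=cv2.connectedComponentsWithStats(blue)
lips=[]
for i in range(1,n):
    if s[i,4]>20 and 110<c[i,0]<345 and 130<c[i,1]<290:
        print(s[i],c[i])
        if s[i,4]>400:
            r=cv2.minAreaRect(np.argwhere(l==i)[:,::-1].astype(np.float32)); p=cast(f,[r[0]],.088)[0];lips.append(p)
            print('lip',p, np.round(cast(f,cv2.boxPoints(r),.088)[:,:2],3).tolist())
        else:
            print('grip mid',cast(f,[c[i]],.04))
lips=sorted(lips,key=lambda p:p[1]);d=lips[1]-lips[0]
print('mouth',(lips[0]+lips[1])/2,'yaw',np.degrees(np.arctan2(d[1],d[0])))
# strainer plate: low saturation region
roi=np.zeros(im.shape[:2],np.uint8);roi[200:295,112:185]=255
m=((hsv[...,1]<60)&(roi>0)).astype(np.uint8)*255
m=cv2.morphologyEx(m,cv2.MORPH_CLOSE,np.ones((7,7)))
cs=max(cv2.findContours(m,0,2)[0],key=cv2.contourArea);r=cv2.minAreaRect(cs)
b=cast(f,cv2.boxPoints(r),.005)[:,:2];print('plate',b.mean(0),np.round(b,3).tolist(),[np.linalg.norm(b[i]-b[i-1]) for i in range(4)])
e=[b[i]-b[i-1] for i in range(2)];e=max(e,key=np.linalg.norm);print('yaw',np.degrees(np.arctan2(e[1],e[0])))
q=readout.get_obs()['orientation']
from scipy.spatial.transform import Rotation as R
y=R.from_quat(q).as_matrix()[:,1];print('tool y yaw',np.degrees(np.arctan2(y[1],y[0])),arm.hold_point_z)
E
```

```text
[223 150  23  48 899] [233.84204672 173.5272525 ]
lip [0.59682928 0.09958175 0.088     ] [[0.539, 0.127], [0.66, 0.119], [0.656, 0.072], [0.535, 0.081]]
[310 153  20  49 916] [319.84279476 177.0720524 ]
lip [ 0.5837391  -0.10811638  0.088     ] [[0.645, -0.087], [0.644, -0.133], [0.524, -0.129], [0.525, -0.083]]
[134 241  19   8  87] [142.28735632 244.4137931 ]
grip mid [[0.43176004 0.33572964 0.04      ]]
mouth [ 0.59028419 -0.00426732  0.088     ] yaw 86.39370200519276
plate [0.43161222 0.33362159] [[0.355, 0.409], [0.542, 0.355], [0.507, 0.257], [0.323, 0.314]] [np.float64(0.10088922335487012), np.float64(0.19454954601734656), np.float64(0.10380725434920238), np.float64(0.1930984524382066)]
yaw -16.271166044308014
tool y yaw 64.97375462468557 0.0188
```

```bash
python3 -m crank '[[[1.2,-1.7,0],0.02],[[1.2,-1.7,0],0.02],[[1.2,-1.7,-0.5],0.02],[[1.2,-1.7,-0.5],0.02],[[1.2,-1.7,-0.5],0.02],[[1.2,-1.7,-0.5],0.02],[[1.2,-1.7,-0.5],0.02],[[1.2,-1.7,-0.5],0.014],[[1.2,-1.7,-0.5],0],[[1.2,-1.7,-0.5],0],[[1.2,-1.7,-0.5],0],[[1.2,-1.7,-0.5],0],[[1.2,-1.35,-0.5],0],[[1.2,-1.35,-0.5],0],[[0,0,0],0],[[0,0,0],0]]' 0 10
python3 - <<'E'
from h import *
f=grab('wrist','c.png');o=readout.get_obs();print(o['tcp_pos'],o['time_s'])
hsv=cv2.cvtColor(f['img'],cv2.COLOR_BGR2HSV);m=cv2.inRange(hsv,(100,110,40),(130,255,255))
n,l,s,c=cv2.connectedComponentsWithStats(m)
for i in range(1,n):
    if s[i,4]>200: print(s[i],c[i],cast(f,[c[i]],.065))
E
```

```text
time_s: 1.75
tcp_pos: [0.4323, 0.3353, 0.1546]
orientation: [0.141, 0.99, -0.0, -0.0]
force: [-0.2, 0.5, -0.0]
finger_gap: 1.0
grip_force: 0.0
[0.43211677 0.33562219 0.15472844] 1.8
[265 191  35  29 906] [281.79359823 206.0187638 ] [[0.42571962 0.33645088 0.065     ]]
```

View pics/c.png

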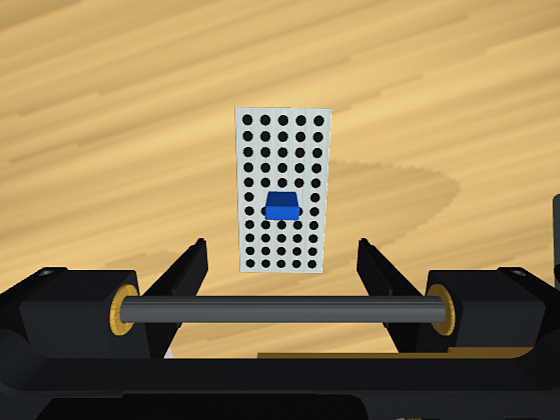

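The wrist view shows the plate with corners (235,108), (331,109), (323,273) and (240,272), its grip at (282,206), square between the open fingers. I'll use the corners to fix the grasp.

```bash
python3 - <<'E'
from h import *
f=grab('wrist')
b=cast(f,[(235,108),(331,109),(323,273),(240,272)],.005);print(b.round(4).tolist(),b.mean(0))
print(cast(f,[(282,198)],.065))
d=b[0]+b[1]-b[2]-b[3];print(np.degrees(np.arctan2(d[1],d[0])))
E
```

```text
[[0.3285, 0.315, 0.005], [0.3569, 0.4093, 0.005], [0.5377, 0.3561, 0.005], [0.5083, 0.26, 0.005]] [0.43287012 0.33508948 0.005     ]
[[0.41834829 0.33908321 0.065     ]]
163.2980863446355
```

```bash
python3 -m crank '[[[0,0,-1.5],0],[[0,0,-2],0],[[0,0,-2],0],[[0,0,-2],0],[[0,0,-2],0],[[0,0,-1.5],0],[[0,0,-1],0],[[0,0,-0.5],0],[[0,0,0],0],[[0,0,0],0]]' 0 15
python3 -m crank '[[[0,0,0],0],[[0,0,0],0],[[0,0,0],0],[[0,0,0],0],[[0,0,0],0],[[0,0,0],0],[[0,0,0],0],[[0,0,0],0]]' 1 15
```

```text
time_s: 2.85
tcp_pos: [0.4325, 0.3356, 0.0302]
orientation: [0.141, 0.99, 0.0, 0.0]
force: [0.8, 0.0, 0.1]
finger_gap: 1.0
grip_force: 0.0
time_s: 3.65
tcp_pos: [0.4324, 0.3353, 0.0296]
orientation: [0.141, 0.99, 0.0, -0.0]
force: [0.8, -0.4, 0.0]
finger_gap: 0.385
grip_force: 0.0
```

```bash
python3 -m crank '[[[0,0,0],0],[[0,0,0],0],[[0,0,0],0],[[0,0,0],0],[[0,0,0.5],0],[[0,0,1],0],[[0,0,1.5],0],[[0,0,2],0],[[0,0,2],0],[[0,0,2],0],[[0,0,2],0],[[0,0,2],0],[[0,0,2],0],[[0,0,1],0],[[0,0,1],0],[[0,0,0],0]]' 1 15
python3 -m crank '[[[0.4,-0.8,0],-0.03],[[0.8,-1.6,0],-0.07],[[0.8,-1.9,0],-0.08],[[0.8,-1.9,0],-0.08],[[0.8,-1.9,0],-0.08],[[0.8,-1.9,0],-0.08],[[0.8,-1.9,0],-0.08],[[0.8,-1.9,0],-0.08],[[0.8,-1.9,0],-0.08],[[0.8,-1.9,0],-0.08],[[0.8,-1.9,0],-0.08],[[0.8,-1.9,0],-0.08],[[0.8,-1.9,0],-0.08],[[0.8,-1.9,0],-0.08],[[0.8,-1.9,0],-0.08],[[0.8,-1.9,0],-0.07],[[0.8,-1.9,0],-0.06],[[0.8,-1.9,0],-0.05],[[0.8,-1.9,0],-0.04],[[0.9,-1.3,0],-0.07]]' 1 15
python3 -m crank '[[[0,0,0],-0.006],[[0,0,0],0],[[0,0,0],0]]'
python3 - <<'E'
from h import *
s=grab('side')['img'];t=grab('top')['img']
cv2.imwrite('pics/d.png',np.hstack([cv2.resize(s[60:340,180:480],(400,373)),cv2.resize(t[60:340,130:430],(400,373))]))
E
```

```text
time_s: 5.25
tcp_pos: [0.4325, 0.3355, 0.2006]
orientation: [0.141, 0.99, 0.0, 0.001]
force: [0.2, -0.1, -4.1]
finger_gap: 0.333
grip_force: 15.0
time_s: 7.25
tcp_pos: [0.5891, -0.0265, 0.1984]
orientation: [0.757, 0.654, -0.001, -0.001]
force: [-0.6, -0.8, -4.4]
finger_gap: 0.333
grip_force: 15.0
time_s: 7.55
tcp_pos: [0.5888, -0.0243, 0.1992]
orientation: [0.757, 0.653, -0.0, -0.0]
force: [-0.1, -0.1, -3.7]
finger_gap: 0.335
grip_force: 15.0
```

View pics/d.png

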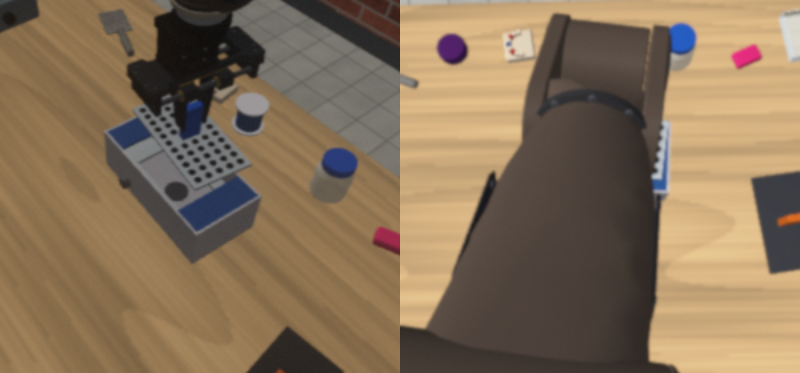

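The side crop shows the plate held level above the trap with its near end over the near blue lip. It is over-turned by about 5°, so I'll correct that while descending to just above the lip, then press down.

```bash
python3 -m crank '[[[0,0,-0.5],0.03],[[0,0,-1],0.03],[[0,0,-1.5],0.03],[[0,0,-1.5],0],[[0,0,-1.5],0],[[0,0,-1],0],[[0,0,-0.4],0],[[0,0,0],0],[[0,0,-0.2],0],[[0,0,-0.2],0],[[0,0,0],0]]'
python3 -m crank '[[[0,0,-0.2],0],[[0,0,-0.2],0],[[0,0,-0.2],0],[[0,0,-0.2],0],[[0,0,-0.2],0],[[0,0,-0.2],0],[[0,0,0],0],[[0,0,0],0]]'
python3 - <<'E'
from h import *
s=grab('side')['img'];t=grab('wrist')['img']
cv2.imwrite('pics/e.png',np.hstack([cv2.resize(s[100:310,220:430],(450,450)),cv2.resize(t,(350,262)).repeat(1,0) if 0 else cv2.copyMakeBorder(cv2.resize(t,(350,262)),0,188,0,0,0)]))
E
```

```text
time_s: 8.75
tcp_pos: [0.5894, -0.0247, 0.1218]
orientation: [0.727, 0.686, 0.0, 0.0]
force: [0.7, -0.4, -3.9]
finger_gap: 0.335
grip_force: 15.0
time_s: 9.55
tcp_pos: [0.5894, -0.0247, 0.1096]
orientation: [0.727, 0.686, -0.0, 0.0]
force: [0.7, 1.8, -0.4]
finger_gap: 0.334
grip_force: 15.0
```

View pics/e.png

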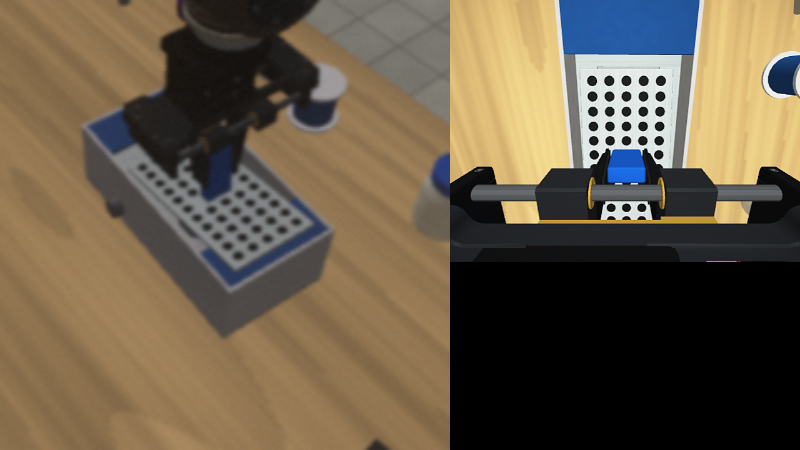

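The near end rests on the near lip and the plate is tipped, with its far end down in the opening and side clearance on both edges (wrist view). I'll press slightly further, then feed it under the far lip.

```bash
python3 -m crank '[[[0,0,-0.2],0],[[0,0,-0.2],0],[[0,0,0],0],[[0.02,0.3,0],0],[[0.02,0.4,0],0],[[0.03,0.4,0],0],[[0.02,0.4,0],0],[[0.03,0.4,0],0],[[0.02,0.4,0],0],[[0.03,0.4,0],0],[[0.02,0.4,0],0],[[0.03,0.4,0],0],[[0.02,0.4,0],0],[[0.03,0.4,0],0],[[0.02,0.3,0],0],[[0,0,0],0],[[0,0,0],0]]'
python3 - <<'E'
from h import *
s=grab('side')['img'];t=grab('wrist')['img']
cv2.imwrite('pics/f.png',np.hstack([cv2.resize(s[100:310,220:430],(450,450)),cv2.copyMakeBorder(cv2.resize(t,(350,262)),0,188,0,0,0)]))
E
```

```text
time_s: 11.35
tcp_pos: [0.5923, 0.0214, 0.1056]
orientation: [0.727, 0.686, 0.0, 0.0]
force: [-0.2, -0.1, -2.8]
finger_gap: 0.338
grip_force: 15.0
```

View pics/f.png

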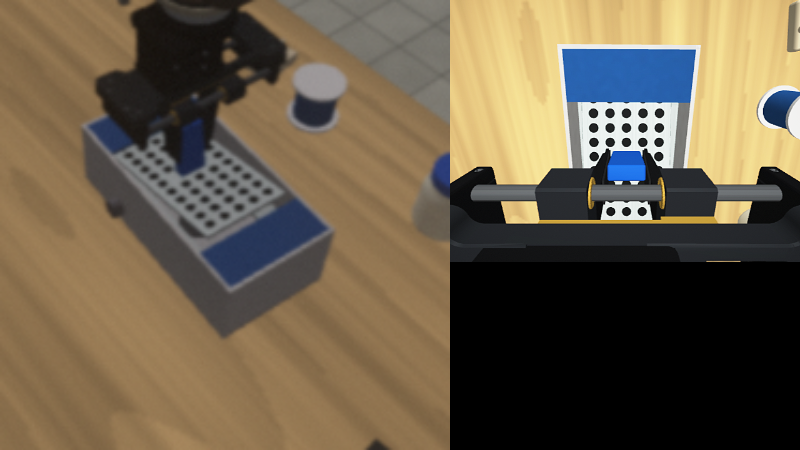

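The plate's near end, crop corners (210,235) and (288,190), is now inside the near lip edge, (203,252) to (285,205), and its far end is under the far lip. I'll feed it a little more, then let the near end down.

```bash
python3 -m crank '[[[0.02,0.3,0],0],[[0,0,-0.2],0],[[0,0,-0.3],0],[[0,0,-0.3],0],[[0,0,-0.3],0],[[0,0,-0.2],0],[[0,0,0],0]]'
python3 -m crank '[[[0,-0.1,-0.2],0],[[0,-0.1,-0.2],0],[[-0.01,-0.1,-0.2],0],[[-0.01,-0.1,-0.2],0],[[-0.01,-0.1,-0.2],0],[[-0.01,-0.1,-0.2],0],[[-0.01,-0.1,-0.2],0],[[0,0,0],0],[[0,0,0],0]]'
python3 - <<'E'
from h import *
s=grab('side')['img'];t=grab('wrist')['img']
cv2.imwrite('pics/g.png',np.hstack([cv2.resize(s[100:310,220:430],(450,450)),cv2.copyMakeBorder(cv2.resize(t,(350,262)),0,188,0,0,0)]))
E
```

```text
time_s: 12.15
tcp_pos: [0.5924, 0.0243, 0.0924]
orientation: [0.727, 0.686, -0.0, -0.0]
force: [-0.3, 0.1, -4.1]
finger_gap: 0.335
grip_force: 15.0
time_s: 13.05
tcp_pos: [0.5918, 0.0175, 0.0784]
orientation: [0.727, 0.686, -0.0, -0.0]
force: [0.2, 0.3, -4.1]
finger_gap: 0.336
grip_force: 15.0
```

View pics/g.png

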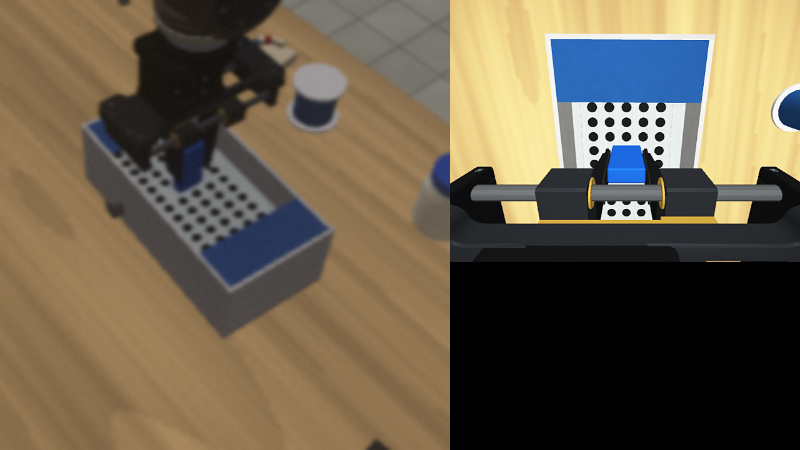

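The plate is down inside the trap with its near end behind the near lip. The force still shows only its own weight, so it isn't on the ledges yet. I'll lower it to contact, then centre.

```bash
python3 -m crank '[[[0,0,-0.1],0],[[0,0,-0.1],0],[[0,0,-0.1],0],[[0,0,-0.1],0],[[0,0,0],0],[[0,0,0],0]]'
python3 -m crank '[[[-0.01,-0.2,0],0],[[-0.01,-0.3,0],0],[[-0.02,-0.3,0],0],[[-0.02,-0.3,0],0],[[-0.02,-0.3,0],0],[[-0.02,-0.3,0],0],[[-0.02,-0.3,0],0],[[-0.02,-0.2,0],0],[[0,0,0],0],[[0,0,0],0]]'
```

```text
time_s: 13.75
tcp_pos: [0.592, 0.0174, 0.0746]
orientation: [0.727, 0.686, 0.0, -0.0]
force: [0.6, -0.7, -2.6]
finger_gap: 0.336
grip_force: 15.0
time_s: 14.75
tcp_pos: [0.5906, -0.0047, 0.0747]
orientation: [0.727, 0.686, 0.0, 0.0]
force: [-1.0, -1.1, -4.6]
finger_gap: 0.337
grip_force: 15.0
```

```bash
python3 -m crank '[[[0,0,-0.1],0],[[0,0,-0.1],0],[[0,0,0],0],[[0,0,0],0]]'
python3 - <<'E'
from h import *
s=grab('side')['img'];t=grab('wrist')['img']
cv2.imwrite('pics/i.png',np.hstack([cv2.resize(s[100:310,220:430],(450,450)),cv2.copyMakeBorder(cv2.resize(t,(350,262)),0,188,0,0,0)]))
E
```

```text
time_s: 15.15
tcp_pos: [0.5907, -0.0047, 0.074]
orientation: [0.727, 0.686, 0.0, 0.001]
force: [-4.4, -1.0, 12.6]
finger_gap: 0.335
grip_force: 15.0
```

View pics/i.png

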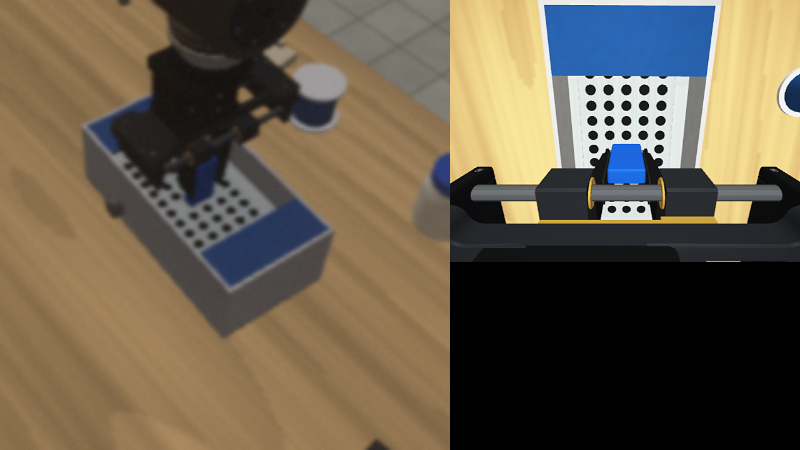

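Seated: it presses back at 12.6 N, the far end is under the far lip, and it sits between the side walls. I'll ease off, release with partial opening, lift clear and check.

```bash
python3 -m crank '[[[0,0,0.1],0],[[0,0,0.05],0],[[0,0,0],0]]'
python3 -m crank '[[[0,0,0],0],[[0,0,0],0],[[0,0,0],0],[[0,0,0],0],[[0,0,0],0],[[0,0,0.2],0],[[0,0,0.5],0],[[0,0,1],0],[[0,0,1.5],0],[[0,0,2],0],[[0,0,3],0],[[0,0,3],0],[[0,0,3],0],[[0,0,2],0]]' 0.45
python3 -m crank '[[[-1,2,0],0],[[-2,4,0],0],[[-2,4,0],0],[[-2,4,0],0],[[-2,4,0],0],[[-2,4,0],0],[[-2,4,0],0],[[-2,3,0],0],[[-1,2,0],0],[[0,0,0],0],[[0,0,0],0]]'
python3 - <<'E'
from h import *
a=grab('top');b=grab('side')
cv2.imwrite('pics/j.png',np.hstack([cv2.resize(b['img'][100:310,220:430],(400,400)),cv2.resize(a['img'][105:245,205:345],(400,400))]))
hsv=cv2.cvtColor(a['img'],cv2.COLOR_BGR2HSV);m=cv2.inRange(hsv,(100,120,50),(130,255,255))
n,l,s,c=cv2.connectedComponentsWithStats(m)
for i in range(1,n):
    if s[i,4]>20 and 210<c[i,0]<345 and 130<c[i,1]<230: print(s[i],c[i],cast(a,[c[i]],.088),cast(a,[c[i]],.1))
E
```

```text
time_s: 15.55
tcp_pos: [0.5905, -0.0045, 0.0741]
orientation: [0.727, 0.686, -0.0, -0.0]
force: [-1.1, 0.9, -1.4]
finger_gap: 0.337
grip_force: 15.0
time_s: 16.95
tcp_pos: [0.5908, -0.0046, 0.2393]
orientation: [0.727, 0.686, 0.001, 0.001]
force: [-0.2, -0.7, -0.5]
finger_gap: 0.552
grip_force: 0.0
time_s: 18.05
tcp_pos: [0.4306, 0.3054, 0.2368]
orientation: [0.727, 0.687, 0.0, 0.0]
force: [0.4, -0.5, 1.1]
finger_gap: 0.553
grip_force: 0.0
[223 150  23  48 922] [234.0813449  173.61388286] [[0.59652645 0.0992475  0.088     ]] [[0.59330779 0.09761536 0.1       ]]
[309 153  21  49 930] [319.69354839 177.1344086 ] [[ 0.58339511 -0.10857327  0.088     ]] [[ 0.58035048 -0.10745114  0.1       ]]
[274 167   6  18  87] [276.48275862 175.50574713] [[ 0.58963265 -0.00399197  0.088     ]] [[ 0.58650535 -0.00425586  0.1       ]]
```

View pics/j.png

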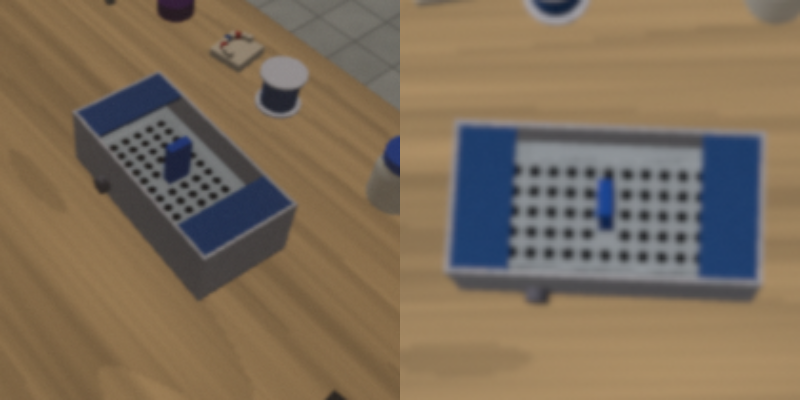

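The strainer lies flat and released. Its grip, at y = −4 mm, is midway between the lips (mouth y = −4.6 mm), both ends are under the lips, and the gripper is clear.

```bash
python3 -c "from workcell import workorder;print(workorder.close_job())"
```

```text
the job is handed in; nothing more can be done
None
```

The strainer is back in the trap, released, flat on the ledges and centred with both ends under the lips; the blank was not touched, and the job was handed in at about 18 s.

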